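# Press the round flask down on the sprung refill cradle

## Task

Take the round-bellied flask (the one with the thicker stopper) out of the slotted plywood rack by sliding it along its slot, carry it upright to the sprung ring of the refill stand, set it in the ring and press it down until the ring is fully home, which opens the valve beneath. Finish while holding it pressed down: do not let the flask rise or let go of it. Leave the rack's slim flask, the tin, the brush and the plywood ring alone.

Things in the scene. Friction and masses are not known exactly. Their poses are not given: they have to be found in the camera images.
- flask_mid (a point): Half-way up the axis (z up) of the round-bellied flask: bare aluminium, 145 mm tall, about 0.2 kg. Measured up from its foot: ball belly 70 mm in diameter (centre 35 mm up), neck 20 mm in diameter, flat collar 44 mm in diameter and 6 mm thick (underside 91 mm up), stopper on top. At the start it hangs by its collar in one of the rack's two slots, this point 111.5 mm above the table.
- stopper (a point): Middle of the round flask's black cylindrical stopper, the thicker of the two flasks', fixed to the flask: 28 mm in diameter, 48 mm tall, straight above the collar. This point lies 48.5 mm above flask_mid and 24 mm above the collar's upper face: the place to grip.
- slim_flask: The other flask, to be left alone: straight slim cylindrical belly 44 mm in diameter, neck 20 mm, collar 38 mm, thin black stopper 16 mm in diameter, 127 mm tall in all. It hangs in the rack's other slot, its top 166 mm above the table. Origin at the centre of its foot.
- rack: Fixed plywood rack, 120 mm deep (its x) by 220 mm wide (its y), origin on the table under its centre. Top plate 12 mm thick, upper face 130 mm above the table. Two straight slots 26 mm wide along its x at y = +50 and -50 mm, open at the front edge (x = -60 mm), closed at x = +12 mm. Below the plate: side cheeks 196 mm apart and, at the back, a low bar 20 mm high; otherwise open front and back.
- rack_front (a point): Middle of the rack's front edge, on the plate's upper face, axes as the rack's. A flask hangs with its neck through a slot 25 to 58 mm behind this edge, collar on the plate. It can be lifted 11 mm before its belly meets the plate, and comes out only by sliding to the rack's -x; past the edge by 40 mm it is free.
- cradle: Refill stand, fixed to the table: square dark steel foot 130 by 130 mm, 14 mm thick, with three aluminium spring cups 50 mm high around a brass valve nipple 42 mm high, and the sprung ring above them. Origin on the table under its centre.
- ring_centre (a point): Centre of the stand's sprung steel ring, moving with it. The ring is level, of 8 mm round bar, 56 mm in diameter to the middle of the bar (48 mm clear inside), its centre 85 mm above the table at rest, 67 mm fully home, straight above the stand's origin. With the flask seated upright, flask_mid is 64.7 mm above this point.
- ring (a joint): How far the sprung ring is pressed down, in m: 0 at rest, 0.018 fully home against its stop. The springs push back with about 3 N at the start and 9 N fully home (the flask's own weight sinks it 1 mm at most) and lift it again if it is not held.
- tin: Closed plain steel tin, 90 mm in diameter, 100 mm tall, a bystander. Origin at the centre of its foot.
- ply_ring: Loose plywood ring lying flat, 100 mm outside, 68 mm inside, 18 mm thick, a bystander. Origin at the centre of its underside.
- brush: Brush with a wooden handle lying on the table, a bystander. Origin under its middle, its x axis along it.
There are look-alikes about, which are no part of the job. What is shaped like the cradle but blue is not meant. What is shaped like the part that bears flask_mid but orange is not meant.

How it is judged (in metres and radians):
On the way, in this order (a step that is already met when the one before it is completed fails the run):
1. the round flask is out of its slot, in front of the rack, held upright clear of the table (x of flask_mid in the frame of rack below -0.08 m and height (world z) of flask_mid above 0.09 m and angle between flask_mid's own z axis and vertical below 0.35 rad and contact force between the fingers and flask above 1 N), for 0.1 s.
2. the round flask sits upright in the sprung ring (horizontal distance between flask_mid and ring_centre below 0.012 m and z of flask_mid in the frame of ring_centre between 0.058 and 0.069 m and angle between flask_mid's own z axis and vertical below 0.2 rad), for 0.2 s.
At the end, for the whole second after the job is handed in: The ring is pressed at least 15 of its 18 mm by the round flask, which sits in it within 12 mm of its centre and within 0.2 rad of upright, at rest, pushing on it with more than 5 N, with the robot's fingers still on the flask (all of step 2 and value of joint ring above 0.015 m and contact force between flask and cradle above 5 N and contact force between the fingers and flask above 2 N and linear speed of flask below 0.02 m/s); the arm keeps its last pose, push and grip.
It fails at once if the slim flask is moved by more than 25 mm (distance of slim_flask from where it was at the start of the episode above 0.025 m).
It fails at once if the tin is moved by more than 25 mm (distance of tin from where it was at the start of the episode above 0.025 m).
It fails at once if the plywood ring is moved by more than 25 mm (distance of ply_ring from where it was at the start of the episode above 0.025 m).
It fails at once if the brush is moved by more than 25 mm (distance of brush from where it was at the start of the episode above 0.025 m).
It fails at once if the round flask is tipped by more than 0.6 rad (angle between flask_mid's own z axis and vertical above 0.6 rad).
It also fails if it takes over 51 s, if anything falls off the work surface, if the arm or the gripper's body presses on something with over 40 N, if the wrist force passes 120 N, or if a joint passes its speed limit or range.

## Robot

A 6-joint arm with a two-finger parallel gripper is mounted at the origin on the work surface. World frame = base frame: x ahead of the robot, y to its left, z up, the work surface at z = 0. Lengths are in m, angles in degrees, forces in N, time in s.
With the tool pointing down it reaches from about 0.375 to 0.9 m from the base axis. Payload 3.1 kg.
Tool frame: the origin (TCP) lies where the fingers leave the gripper's body, on its centre line; the fingertips stand 70 mm ahead of it and the grasp point (between the pads) lies 51 mm ahead of it; z points along the fingers, y is the line along which they close (so a half turn about z gives the same grasp; the last joint's range is limited). The gripper opens to 87 mm and grips with 3 to 60 N. Pads are 19 mm wide; open, the fingers measure 117 mm over their backs; the gripper's body (75 mm by 190 mm) begins 51 mm behind the grasp point.
Start: joints at [-81.446, 30.224, 82.088, -0, 67.689, -10.227], TCP at [0.201, -0.592, 0.292] pointing down, gripper open.
Joint ranges: [-176.69, 176.69], [-43.24, 126.21], [12.49, 139.97], [-82, 262], [0, 151.66], [-163.58, 163.58]. Speed limits (degrees/s): [159.86, 159.86, 180, 180, 180, 180].

## Interface

Orientations are given as a 3x3 rotation matrix whose columns are the frame's x, y, z axes.
In Python, from rig import readout, capture, calibration, bot, look_for gives the robot as it stands. The module is installed in compiled form; this text tells all that it offers.
- The arm moves only by the shell command python3 -m pendant 'ROWS'. ROWS is JSON, a list of rows, each a list of 7 numbers: the shift along the tool's x, y, z normalised to -1 to 1, where 1 is 200 mm, then the turn, a rotation vector about the tool's x, y, z normalised to -1 to 1, where 1 is 180 degrees, then the closure, from -1 (fully open) to 1 (shut). In form: [[dx, dy, dz, ax, ay, az, grip], ...]. A call has 1 to 8 rows; each row is the pose to reach, as a shift and turn from the pose commanded when the call began, along the tool's axes at that moment, turning the shorter way round; what a row does not reach only later rows make up. A row lasts 1/10 s, in which the tool goes at most 50 mm and 8.59 degrees, less where a joint would pass 70% of its speed; a pose out of reach is approached as far as the arm can. A call with a number of a shift or a turn outside -1 to 1 is refused whole. A call with a gripper value outside its range is refused whole. The fingers move at their own pace and stop on an object; the grip force is fixed at half the most. Time passes only in rows, so rows that repeat a pose let the fingers close. It gives the time, the measured TCP pose, the force, the opening and the grip force at its end, in the units of the state.
- readout.read_state(): the state, without advancing time (a new reading comes with each control period).
- capture(name): name is "scene" or "side" or "wrist"; returns (picture, depth): 384x512x3 uint8, red, green, blue; 384x512 float32, m along the optical axis (not along the pixel's ray), 0 where there is no reading.
- calibration(name): a dict with "mtx" (3x3 intrinsics, pixels), "T" (4x4, takes a point from camera to world coordinates); the wrist camera has in their place "mount" (4x4, takes a point from camera to tool coordinates, whose origin is the TCP and whose axes are the flange's). Camera axes: x right, y down, z forward; pixel columns grow to the right and rows downward; lengths in m; the calibration is good to about 2 mm. A picture is of the moment at which its call begins: read the wrist's pose just before it. calibration takes no time and is no camera call.
- bot.hand_in(): hands the job in; it is judged then, once.
Trained networks look in the newest picture that a camera, given by its name, has taken for a name from the list of things; names that differ only in an ending like _2 or _b are one class to them, and where a whole thing is asked for, a point or a joint stands for the part that bears it (a point fixed in the world has none). Each returns a list of dicts, best first, with "conf" (0 to 1); they miss things now and then, are a little off and sometimes report something else, mostly with a low value. They report only what shows in the picture. A call takes as long as a camera call. They do not tell look-alikes from the thing itself.
- look_for(thing, camera): "extent" ([left, top, right, bottom] in pixels, round what is visible of it).
The state is a dict: "time_s": time; "joint_positions": joint angles; "qvel": joint speeds; "tau": joint torques, N m; "position": TCP position; "tcp_rot": TCP orientation; "force": force on the tool from outside, world axes, zero at the start; "moment": the same for the moment, N m; "opening": opening from 0.0 (shut) to 1.0 (fully open); "grasp_force": force on a finger pad.
Only numpy, scipy, OpenCV 4.12 (cv2) and the standard library are available. Lean on these libraries where they do the work, as an engineer would, in place of code of your own. Each camera call takes 0.05 s, during which the arm holds its last target. There are 200 camera calls.

## Working session

There is one attempt and no reset: what is moved stays moved. The work goes in short steps, Python scripts to look and compute and a shell command to move; the robot and the scene stay as the last step left them, time stands still between calls to the robot, and variables do not carry over. Pictures are saved under pics/ and viewed, at most 10 in all, crops included, and the job is handed in when it is done.

```bash
mkdir -p pics; cat > h.py <<'E'
import numpy as np, cv2
from rig import readout, capture, calibration, bot, look_for
def cloud(cam,d):
    c=calibration(cam); K=np.array(c["mtx"]); v,u=np.mgrid[:384,:512]
    P=np.stack([(u-K[0,2])*d/K[0,0],(v-K[1,2])*d/K[1,1],d],-1)
    if "T" in c: T=np.array(c["T"])
    else:
        s=readout.read_state(); B=np.eye(4); B[:3,:3]=s["tcp_rot"]; B[:3,3]=s["position"]; T=B@np.array(c["mount"])
    W=P@T[:3,:3].T+T[:3,3]; W[d<=0]=np.nan; return W
E
python3 - <<'E'
from h import *
ims=[]
for cam in ["scene","side"]:
    p,d=capture(cam); W=cloud(cam,d); np.savez(cam,p=p,W=W); ims.append(p)
    print(cam,np.array(calibration(cam)["T"])[:3,3])
    for t in ["flask_mid","slim_flask","rack","cradle","ring","tin","ply_ring","brush"]:
        for r in look_for(t,cam)[:3]:
            l,tp,rr,b=[int(x) for x in r["extent"]]
            print(t,round(r["conf"],2),[l,tp,rr,b],np.round(np.nanmedian(W[tp:b+1,l:rr+1].reshape(-1,3),0),3))
    cv2.imwrite(f"pics/{cam}.png",cv2.resize(p[:,:,::-1],(768,576)))
s=readout.read_state(); print(s["time_s"],s["tcp_rot"],s["position"])
E
```

```text
scene [ 1.39699338 -0.75610593  0.88568504]
flask_mid 0.61 [306, 168, 326, 209] [0.591 0.155 0.127]
flask_mid 0.58 [276, 201, 297, 247] [0.611 0.014 0.047]
slim_flask 0.55 [332, 169, 341, 203] [0.608 0.235 0.127]
rack 0.68 [290, 166, 367, 240] [0.615 0.213 0.032]
cradle 0.96 [193, 249, 257, 303] [ 0.622 -0.223  0.009]
cradle 0.61 [148, 208, 213, 257] [ 0.377 -0.211  0.001]
cradle 0.32 [293, 167, 366, 236] [0.612 0.218 0.041]
ring 0.7 [166, 211, 192, 233] [ 0.353 -0.191  0.016]
ring 0.58 [209, 250, 239, 277] [ 0.597 -0.2    0.017]
tin 0.64 [325, 145, 352, 177] [0.454 0.409 0.085]
ply_ring 0.65 [225, 206, 253, 229] [ 0.416 -0.012  0.004]
brush 0.95 [88, 263, 140, 308] [ 0.442 -0.466 -0.001]
side [-0.03893641  0.64754036  1.0774317 ]
flask_mid 0.7 [189, 188, 207, 234] [0.564 0.157 0.128]
flask_mid 0.67 [214, 166, 233, 207] [0.596 0.022 0.052]
slim_flask 0.68 [156, 215, 174, 250] [0.577 0.268 0.129]
rack 0.8 [125, 186, 217, 270] [0.588 0.218 0.011]
rack 0.58 [136, 298, 174, 345] [0.428 0.445 0.088]
cradle 0.93 [236, 135, 292, 177] [ 0.617 -0.212  0.005]
cradle 0.59 [290, 166, 326, 205] [ 0.427 -0.183  0.012]
ring 0.59 [255, 133, 281, 157] [ 0.632 -0.242  0.016]
ring 0.52 [314, 164, 326, 193] [ 0.401 -0.213  0.07 ]
tin 0.7 [137, 297, 176, 342] [0.428 0.44  0.089]
ply_ring 0.97 [261, 209, 292, 239] [ 0.414 -0.017  0.004]
ply_ring 0.39 [134, 298, 177, 342] [0.43  0.441 0.084]
brush 0.64 [320, 125, 339, 140] [ 0.522 -0.463  0.004]
0.9 [[ 9.46749348e-01  3.21971539e-01  3.59840769e-06]
 [ 3.21971539e-01 -9.46749348e-01  1.19499034e-05]
 [ 7.25431892e-06 -1.01549784e-05 -1.00000000e+00]] [ 0.20125644 -0.59167712  0.29225434]
```

View pics/scene.png

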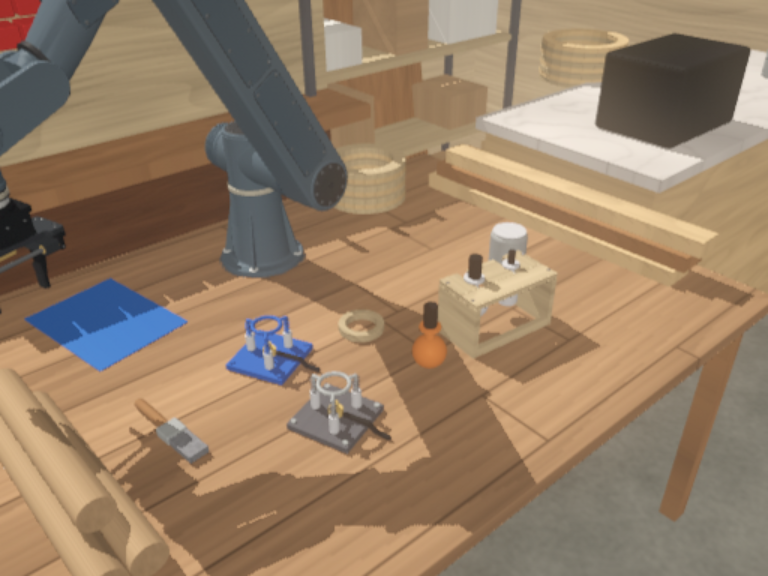

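View pics/side.png

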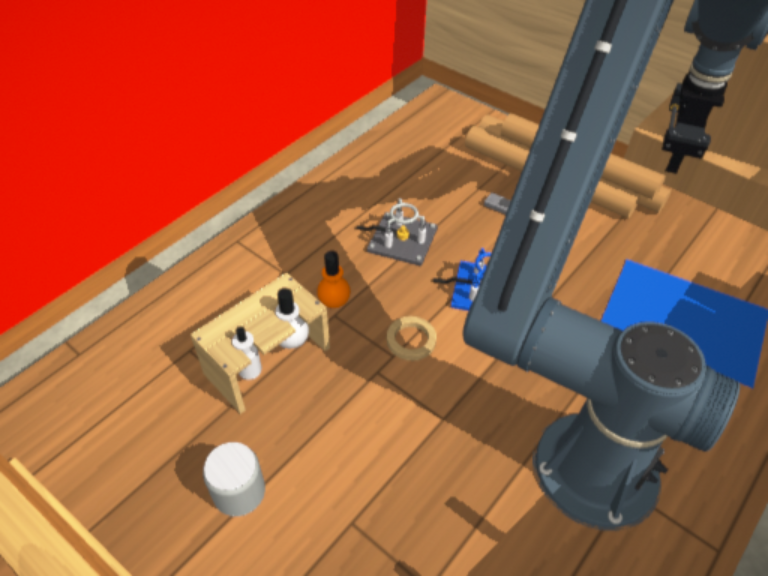

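The scene shows two round-bellied flasks. In 768-px coordinates, the bare aluminium one hangs in the rack at scene (475,268) and side (288,305). The orange one stands on the table at scene (430,335) and side (333,280), so it is a look-alike. There are also two stands: dark steel at scene (335,405) and side (402,232), which is the one meant, and a blue one at scene (270,345). Next I'll confirm with crops and measure.

```bash
python3 - <<'E'
from h import *
from scipy.optimize import least_squares
def circ(P,r=None):
    f=(lambda x:np.hypot(*(P-x[:2]).T)-r) if r else (lambda x:np.hypot(*(P-x[:2]).T)-x[2])
    x0=list(P.mean(0))+([] if r else [.03]); return np.round(least_squares(f,x0,loss="soft_l1",f_scale=.002).x,4)
A=[]
for cam in ["scene","side"]:
    z=np.load(cam+".npz"); p,W=z["p"],z["W"]; X,Y,Z=np.moveaxis(W,-1,0); dark=p.max(-1)<80
    def box(x,y,zl,zh,r): return (np.hypot(X-x,Y-y)<r)&(Z>zl)&(Z<zh)
    m=box(.58,.16,.142,.182,.05)&dark; print(cam,"stopper",m.sum(),circ(W[m][:,:2],.014),np.nanmax(Z[box(.58,.16,.1,.3,.05)]))
    m=box(.59,.25,.142,.175,.05)&dark; print("slim",m.sum(),m.sum()>4 and circ(W[m][:,:2],.008))
    m=box(.59,.21,.122,.136,.16); r=cv2.minAreaRect(W[m][:,:2].astype(np.float32)*1000); print("plate",m.sum(),r,cv2.boxPoints(r).tolist(), np.median(Z[m]))
    m=box(.61,-.215,.077,.094,.06); print("ring",m.sum(),circ(W[m][:,:2]),circ(W[m][:,:2],.028),np.median(Z[m]))
    m=box(.61,-.215,.008,.02,.12); r=cv2.minAreaRect(W[m][:,:2].astype(np.float32)*1000); print("foot",r)
    m=box(.61,.02,.1,.15,.05)&dark; print("orange",m.sum(),circ(W[m][:,:2],.014) if m.any() else 0)
    c=(slice(160,310),slice(180,380)) if cam=="scene" else (slice(120,270),slice(120,320))
    A.append(cv2.resize(p[c][:,:,::-1],(400,300),interpolation=cv2.INTER_CUBIC))
cv2.imwrite("pics/crop.png",cv2.resize(np.hstack(A),(800,300)))
E
```

```text
<stdin>:5: RuntimeWarning: Mean of empty slice.
  ret = um.true_divide(
Traceback (most recent call last):
ValueError: Initial guess is outside of provided bounds
```

```bash
cat > m.py <<'E'
from h import *
from scipy.optimize import least_squares
def circ(P,r=None):
    if len(P)<5: return None
    f=(lambda x:np.hypot(*(P-x[:2]).T)-r) if r else (lambda x:np.hypot(*(P-x[:2]).T)-x[2])
    x0=list(P.mean(0))+([] if r else [.03]); return np.round(least_squares(f,x0,loss="soft_l1",f_scale=.002).x,4)
E
python3 - <<'E'
from m import *
A=[]
for cam in ["scene","side"]:
    z=np.load(cam+".npz"); p,W=z["p"],z["W"]; X,Y,Z=np.moveaxis(W,-1,0)
    box=lambda x,y,zl,zh,r:(np.hypot(X-x,Y-y)<r)&(Z>zl)&(Z<zh)
    u,v=((316,178) if cam=="scene" else (191,200)); print(cam,"stopper px",p[v,u],W[v,u])
    for n,a,r in [("stopper",(.58,.16,.145,.2,.06),.014),("slim",(.59,.25,.142,.18,.05),.008),("ring",(.61,-.215,.075,.096,.06),.028),("orange",(.61,.02,.105,.15,.05),.014)]:
        m=box(*a); P=W[m]; print(n,m.sum(),circ(P[:,:2],r),np.round([np.nanmin(P[:,2]),np.nanmax(P[:,2])],3) if len(P) else "",np.round(P.mean(0),3) if len(P) else "")
    for n,a in [("plate",(.59,.21,.122,.136,.16)),("foot",(.61,-.215,.007,.021,.12))]:
        m=box(*a); r=cv2.minAreaRect(W[m][:,:2].astype(np.float32)*1000); print(n,m.sum(),np.round(r[0]),np.round(r[1]),r[2])
    c=(slice(160,310),slice(180,380)) if cam=="scene" else (slice(120,270),slice(120,320))
    A.append(cv2.resize(p[c][:,:,::-1],(400,300),interpolation=cv2.INTER_CUBIC))
cv2.imwrite("pics/crop.png",np.hstack(A))
E
```

```text
scene stopper px [91 73 59] [0.58784876 0.15497207 0.16573928]
stopper 125 [0.5781 0.1667] [0.145 0.185] [0.584 0.16  0.167]
slim 37 [0.5909 0.2651] [0.142 0.165] [0.594 0.261 0.155]
ring 215 [ 0.6132 -0.2233] [0.075 0.091] [ 0.614 -0.224  0.085]
orange 146 [0.6049 0.0176] [0.105 0.146] [0.611 0.012 0.129]
plate 1350 [606. 212.] [225. 127.] 83.18854522705078
foot 1317 [ 634. -214.] [177. 135.] 20.973125457763672
side stopper px [29 31 31] [0.56254753 0.17599283 0.17973097]
stopper 152 [0.5772 0.1677] [0.145 0.189] [0.571 0.172 0.172]
slim 56 [0.589  0.2673] [0.143 0.17 ] [0.585 0.269 0.159]
ring 151 [ 0.6082 -0.2175] [0.076 0.093] [ 0.606 -0.216  0.087]
orange 133 [0.604  0.0184] [0.105 0.149] [0.599 0.024 0.132]
plate 2445 [601. 216.] [222. 125.] 83.66909790039062
foot 802 [ 608. -220.] [177. 187.] 71.3130874633789
```

View pics/crop.png

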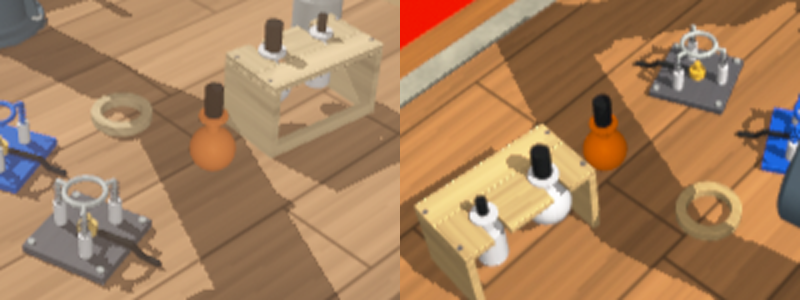

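Confirmed in the crop. The bare aluminium round flask with the thick stopper is in the rack at crop (545,175), and the dark stand is at crop (695,75). The rack's open slots face the robot. I'll move toward the stand first and refine the ring position with the wrist camera.

```bash
R='[[0.25,-0.12,0,0,0,0,-1],[0.5,-0.25,0,0,0,0,-1],[0.75,-0.37,0,0,0,0,-1],[0.95,-0.45,0,0,0,0,-1]]'; python3 -m pendant '[[0.2,-0.1,0,0,0,0,-1],[0.4,-0.2,0,0,0,0,-1],[0.6,-0.3,0,0,0,0,-1],[0.8,-0.4,0,0,0,0,-1],[0.95,-0.45,0,0,0,0,-1],[0.95,-0.45,0,0,0,0,-1]]'; python3 -m pendant '[[0.2,-0.1,0,0,0,0,-1],[0.4,-0.2,0,0,0,0,-1],[0.6,-0.3,0,0,0,0,-1],[0.8,-0.4,0,0,0,0,-1],[0.95,-0.45,0,0,0,0,-1],[0.95,-0.45,0,0,0,0,-1],[0.95,-0.45,0,0,0,0,-1]]'
python3 - <<'E'
from m import *
s=readout.read_state(); c=calibration("wrist"); print(np.round(c["mount"],3),np.round(c["mtx"],0),s["joint_positions"])
p,d=capture("wrist"); W=cloud("wrist",d); X,Y,Z=np.moveaxis(W,-1,0)
for n,a,r in [("ring",(.61,-.22,.077,.096,.06),.028)]:
    m=(np.hypot(X-.61,Y+.22)<.05)&(Z>.078)&(Z<.096);P=W[m]; print(m.sum(),circ(P[:,:2],r),circ(P[:,:2]),P.mean(0))
for t in ["cradle","ring"]: print(t,look_for(t,"wrist")[:2])
cv2.imwrite("pics/w1.png",p[:,:,::-1])
E
```

```text
time_s: 1.5
position: [0.3548, -0.4422, 0.2924]
tcp_rot: [[0.945, 0.327, 0.001], [0.327, -0.945, 0.001], [0.001, -0.001, -1.0]]
force: [-0.2, -0.4, -0.3]
opening: 1.0
grasp_force: 0.0
time_s: 2.2
position: [0.503, -0.2993, 0.2922]
tcp_rot: [[0.946, 0.323, -0.001], [0.323, -0.946, -0.001], [-0.001, 0.001, -1.0]]
force: [0.4, 0.8, 0.1]
opening: 1.0
grasp_force: 0.0
[[-0.001 -0.969 -0.247  0.068]
 [ 1.    -0.001  0.001 -0.001]
 [-0.001 -0.247  0.969 -0.093]
 [ 0.     0.     0.     1.   ]] [[304.   0. 256.]
 [  0. 304. 191.]
 [  0.   0.   1.]] [-4.16612138e+01  2.71602864e+01  8.79320542e+01 -6.30084712e-02
  6.49003732e+01  2.95138357e+01]
2435 [ 0.6092 -0.2202] [ 0.6091 -0.2202  0.0289] [ 0.6105223  -0.21942318  0.08839276]
cradle [{'extent': [156.4, 0.0, 274.4, 121.2], 'conf': 0.76}, {'extent': [102.7, 151.3, 221.8, 301.0], 'conf': 0.66}]
ring [{'extent': [111.4, 220.7, 191.4, 299.0], 'conf': 0.86}, {'extent': [158.9, 4.9, 259.0, 104.6], 'conf': 0.77}]
```

View pics/w1.png

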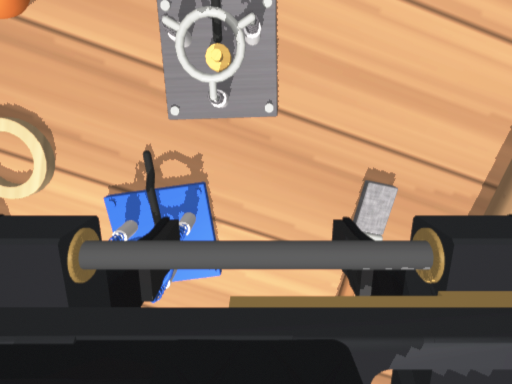

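The picture shows the dark stand's ring centred at about (210,44), giving ring centre (0.609,-0.220). Next is the rack, with a wrist look at the stopper.

```bash
python3 -m pendant '[[0.08,-0.2,0,0,0,0,-1],[0.16,-0.4,0,0,0,0,-1],[0.24,-0.6,0,0,0,0,-1],[0.32,-0.8,0,0,0,0,-1],[0.36,-1,0,0,0,0,-1],[0.36,-1,0,0,0,0,-1]]'; python3 -m pendant '[[0.08,-0.2,0,0,0,0,-1],[0.16,-0.4,0,0,0,0,-1],[0.24,-0.6,0,0,0,0,-1],[0.32,-0.8,0,0,0,0,-1],[0.36,-1,0,0,0,0,-1],[0.36,-1,0,0,0,0,-1],[0.36,-1,0,0,0,0,-1]]'
python3 - <<'E'
from m import *
s=readout.read_state()
p,d=capture("wrist"); W=cloud("wrist",d); X,Y,Z=np.moveaxis(W,-1,0)
m=(np.hypot(X-.578,Y-.167)<.03)&(Z>.177)&(Z<.195);P=W[m]; print("stopper top",m.sum(),P.mean(0),cv2.minEnclosingCircle(P[:,:2].astype(np.float32)*1000))
m=(np.hypot(X-.59,Y-.21)<.16)&(abs(Z-.131)<.005);r=cv2.minAreaRect(W[m][:,:2].astype(np.float32)*1000);print("plate",m.sum(),r,np.median(Z[m]))
R=np.array(s["tcp_rot"]); print("to go, tool axes /0.2:",R.T@(np.array([*P.mean(0)[:2],.213])-s["position"])/.2)
cv2.imwrite("pics/w2.png",p[:,:,::-1])
E
```

```text
time_s: 2.95
position: [0.5046, -0.083, 0.2921]
tcp_rot: [[0.946, 0.325, -0.003], [0.325, -0.946, 0.003], [-0.002, -0.003, -1.0]]
force: [0.4, -0.5, 0.4]
opening: 1.002
grasp_force: 0.0
time_s: 3.65
position: [0.5109, 0.1254, 0.2923]
tcp_rot: [[0.947, 0.322, 0.0], [0.322, -0.947, -0.001], [0.0, 0.001, -1.0]]
force: [-0.4, -1.4, 0.2]
opening: 1.003
grasp_force: 0.0
stopper top 1525 [0.57692873 0.16812723 0.18462501] ((576.9264526367188, 168.28326416015625), 13.997132301330566)
plate 28388 ((602.1721801757812, 215.95347595214844), (220.5167694091797, 120.50141143798828), 83.53839111328125) 0.13080645990250894
to go, tool axes /0.2: [ 0.38161722 -0.09631157  0.3964336 ]
```

View pics/w2.png

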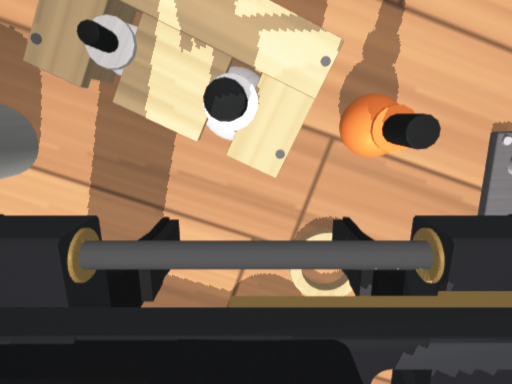

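The wrist picture shows the round flask's stopper at (226,100), giving (0.577,0.168). The slots open toward the robot. Moving over it, down, then closing.

```bash
python3 -m pendant '[[0.2,-0.05,0,0,0,0,-1],[0.38,-0.096,0,0,0,0,-1],[0.38,-0.096,0,0,0,0,-1],[0.38,-0.096,0.15,0,0,0,-1],[0.38,-0.096,0.3,0,0,0,-1],[0.38,-0.096,0.39,0,0,0,-1],[0.38,-0.096,0.39,0,0,0,-1],[0.38,-0.096,0.39,0,0,0,-1]]'; python3 -m pendant '[[0,0,0,0,0,0,1],[0,0,0,0,0,0,1],[0,0,0,0,0,0,1],[0,0,0,0,0,0,1],[0,0,0,0,0,0,1],[0,0,0,0,0,0,1],[0,0,0,0,0,0,1],[0,0,0,0,0,0,1]]'
```

```text
time_s: 4.5
position: [0.5766, 0.167, 0.2144]
tcp_rot: [[0.947, 0.32, -0.001], [0.32, -0.947, -0.0], [-0.001, 0.0, -1.0]]
force: [-0.2, -0.2, 0.1]
opening: 0.997
grasp_force: 0.0
time_s: 5.3
position: [0.5763, 0.1688, 0.2142]
tcp_rot: [[0.947, 0.322, -0.0], [0.322, -0.947, -0.0], [-0.0, -0.0, -1.0]]
force: [0.4, -0.3, 0.0]
opening: 0.355
grasp_force: 0.0
```

```bash
python3 -m pendant '[[0,0,0,0,0,0,1],[0,0,0,0,0,0,1],[0,0,0,0,0,0,1],[0,0,0,0,0,0,1],[0,0,-0.01,0,0,0,1],[0,0,-0.025,0,0,0,1],[0,0,-0.025,0,0,0,1]]';  python3 -m pendant '[[-0.03,-0.014,0,0,0,0,1],[-0.08,-0.038,0,0,0,0,1],[-0.13,-0.061,0,0,0,0,1],[-0.18,-0.085,0,0,0,0,1],[-0.23,-0.108,0,0,0,0,1],[-0.28,-0.132,0,0,0,0,1],[-0.33,-0.156,0,0,0,0,1],[-0.33,-0.156,0,0,0,0,1]]'
```

```text
time_s: 6.0
position: [0.5765, 0.1688, 0.2195]
tcp_rot: [[0.947, 0.322, 0.0], [0.322, -0.947, 0.0], [0.0, 0.0, -1.0]]
force: [-0.3, 0.1, -2.0]
opening: 0.312
grasp_force: 30.0
time_s: 6.8
position: [0.5015, 0.1773, 0.2191]
tcp_rot: [[0.947, 0.323, -0.003], [0.323, -0.947, -0.0], [-0.003, -0.001, -1.0]]
force: [-1.2, -1.0, -2.7]
opening: 0.313
grasp_force: 30.0
```

```bash
python3 -m pendant '[[-0.06,-0.028,0,0,0,0,1],[-0.12,-0.056,0,0,0,0,1],[-0.16,-0.075,0,0,0,0,1],[-0.16,-0.075,0,0,0,0,1],[-0.16,-0.075,0,0,0,0,1]]';  python3 -m pendant '[[0,0,-0.1,0,0,0,1],[0,0,-0.25,0,0,0,1],[0,0,-0.4,0,0,0,1],[0,0,-0.55,0,0,0,1],[0,0,-0.6,0,0,0,1],[0,0,-0.6,0,0,0,1],[0,0,-0.6,0,0,0,1]]'
python3 - <<'E'
from m import *
s=readout.read_state(); R=np.array(s["tcp_rot"]); x,y,z=s["position"]
ims=[]
for cam in ["scene","side"]:
    p,d=capture(cam); W=cloud(cam,d); X,Y,Z=np.moveaxis(W,-1,0)
    for lo,hi,r in [(z-.185,z-.14,.0),(z-.13,z-.116,.01)]:
        m=(np.hypot(X-x,Y-y)<.06)&(Z>lo)&(Z<hi); print(cam,m.sum(),circ(W[m][:,:2],r or None))
    ims.append(p[120:270,120:320] if cam=="side" else p[110:260,230:430])
print(x,y,z,"to ring /0.2:",R.T@(np.array([.6098,-.2203,z])-s["position"])/.2)
cv2.imwrite("pics/held.png",cv2.resize(np.hstack(ims)[:,:,::-1],(800,300)))
E
```

```text
time_s: 7.3
position: [0.4689, 0.1811, 0.2194]
tcp_rot: [[0.947, 0.322, 0.001], [0.322, -0.947, 0.0], [0.001, 0.0, -1.0]]
force: [0.4, -0.0, -1.3]
opening: 0.316
grasp_force: 30.0
time_s: 8.0
position: [0.4682, 0.1808, 0.3381]
tcp_rot: [[0.947, 0.322, -0.002], [0.322, -0.947, -0.0], [-0.002, -0.0, -1.0]]
force: [0.3, 0.6, -2.8]
opening: 0.315
grasp_force: 30.0
scene 120 [0.4686 0.1795 0.0338]
scene 125 [0.4832 0.1647]
side 70 [0.4685 0.1796 0.0342]
side 193 [0.4535 0.1928]
0.4681856961454386 0.18077503391404137 0.3380708483436634 to ring /0.2: [ 2.51178585e-02  2.12656137e+00 -8.13336927e-04]
```

View pics/held.png

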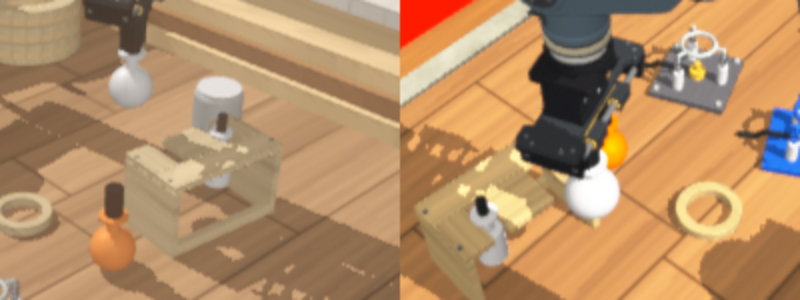

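The flask is held upright and clear of the rack, at crop (130,85) and (592,190). Its belly centre is within 1 mm of the tool axis. Carrying it to the ring.

```bash
python3 -m pendant '[[0,0.1,0,0,0,0,1],[0,0.25,0,0,0,0,1],[0,0.4,0,0,0,0,1],[0,0.55,0,0,0,0,1],[0,0.7,0,0,0,0,1],[0,0.85,0,0,0,0,1],[0,1,0,0,0,0,1]]'; python3 -m pendant '[[0,0.15,0,0,0,0,1],[0,0.3,0,0,0,0,1],[0,0.45,0,0,0,0,1],[0,0.6,0,0,0,0,1],[0,0.75,0,0,0,0,1],[0,0.9,0,0,0,0,1],[0,1,0,0,0,0,1],[0,1,0,0,0,0,1]]'; python3 -m pendant '[[0.015,0.06,0,0,0,0,1],[0.025,0.12,0,0,0,0,1],[0.025,0.12,0,0,0,0,1],[0.025,0.12,0,0,0,0,1]]'
python3 - <<'E'
from m import *
s=readout.read_state(); x,y,z=s["position"]; print(x,y,z,s["force"])
for cam in ["scene","side"]:
    p,d=capture(cam); W=cloud(cam,d); X,Y,Z=np.moveaxis(W,-1,0)
    m=(np.hypot(X-x,Y-y)<.06)&(Z>z-.185)&(Z<z-.14); print(cam,"belly",m.sum(),circ(W[m][:,:2]))
    m=(np.hypot(X-x,Y-y)<.06)&(Z>.077)&(Z<.096); print(cam,"ring",m.sum(),circ(W[m][:,:2],.0285))
E
```

```text
time_s: 8.8
position: [0.5328, -0.0095, 0.3375]
tcp_rot: [[0.947, 0.322, -0.003], [0.322, -0.947, 0.001], [-0.003, -0.002, -1.0]]
force: [0.1, 0.7, -2.5]
opening: 0.31
grasp_force: 30.0
time_s: 9.6
position: [0.5979, -0.2006, 0.3369]
tcp_rot: [[0.948, 0.319, -0.002], [0.319, -0.948, -0.0], [-0.002, -0.001, -1.0]]
force: [-0.5, 1.0, -2.6]
opening: 0.313
grasp_force: 30.0
time_s: 10.0
position: [0.61, -0.2185, 0.339]
tcp_rot: [[0.947, 0.322, -0.001], [0.322, -0.947, 0.001], [-0.0, -0.001, -1.0]]
force: [0.2, -0.0, -2.7]
opening: 0.31
grasp_force: 30.0
0.6099721913765968 -0.21848105746745744 0.3390079605171393 [ 0.22508523 -0.00371475 -2.69065774]
scene belly 142 [ 0.6094 -0.219   0.0352]
scene ring 210 [ 0.6133 -0.2232]
side belly 71 [ 0.6103 -0.2194  0.0339]
side ring 148 [ 0.6079 -0.2174]
```

```bash
python3 -m pendant '[[0,-0.004,0.1,0,0,0,1],[0,0.004,0.2,0,0,0,1],[0,0.004,0.3,0,0,0,1],[0,0.004,0.38,0,0,0,1],[0,0.004,0.41,0,0,0,1],[0,0.004,0.43,0,0,0,1],[0,0.004,0.44,0,0,0,1],[0,0.004,0.44,0,0,0,1]]'; python3 -m pendant '[[0,0,0.005,0,0,0,1],[0,0,0.01,0,0,0,1],[0,0,0.015,0,0,0,1],[0,0,0.015,0,0,0,1],[0,0,0.015,0,0,0,1],[0,0,0.015,0,0,0,1]]'
```

```text
time_s: 10.9
position: [0.6102, -0.2194, 0.2522]
tcp_rot: [[0.947, 0.322, 0.0], [0.322, -0.947, 0.0], [0.0, 0.0, -1.0]]
force: [0.1, 0.5, 1.1]
opening: 0.315
grasp_force: 30.0
time_s: 11.5
position: [0.6102, -0.2195, 0.2484]
tcp_rot: [[0.947, 0.322, 0.0], [0.322, -0.947, 0.0], [0.0, -0.0, -1.0]]
force: [-2.2, 1.4, 2.1]
opening: 0.312
grasp_force: 30.0
```

```bash
python3 -m pendant '[[0,0,0.01,0,0,0,1],[0,0,0.02,0,0,0,1],[0,0,0.03,0,0,0,1],[0,0,0.04,0,0,0,1],[0,0,0.05,0,0,0,1],[0,0,0.05,0,0,0,1]]'; python3 -m pendant '[[0,0,0.01,0,0,0,1],[0,0,0.02,0,0,0,1],[0,0,0.025,0,0,0,1],[0,0,0.025,0,0,0,1],[0,0,0.025,0,0,0,1]]'
```

```text
time_s: 12.1
position: [0.6103, -0.2196, 0.2383]
tcp_rot: [[0.947, 0.322, 0.0], [0.322, -0.947, -0.0], [0.0, 0.0, -1.0]]
force: [-3.1, 0.8, 5.6]
opening: 0.309
grasp_force: 30.0
time_s: 12.6
position: [0.6103, -0.2197, 0.2347]
tcp_rot: [[0.947, 0.322, 0.001], [0.322, -0.947, -0.0], [0.0, 0.001, -1.0]]
force: [-4.1, 1.2, 10.8]
opening: 0.314
grasp_force: 30.0
```

```bash
python3 -m pendant '[[0,0,0.004,0,0,0,1],[0,0,0.008,0,0,0,1],[0,0,0.008,0,0,0,1],[0,0,0.008,0,0,0,1]]'
python3 - <<'E'
from m import *
x,y,z=readout.read_state()["position"]; A=[]
for cam in ["scene","side"]:
    p,d=capture(cam); W=cloud(cam,d); X,Y,Z=np.moveaxis(W,-1,0)
    m=(np.hypot(X-x,Y-y)<.06)&(Z>.09)&(Z<.12); print(cam,"belly",m.sum(),circ(W[m][:,:2]))
    c=p[225:300,180:280] if cam=="scene" else p[110:185,215:315]; A.append(cv2.resize(c[:,:,::-1],(400,300),interpolation=cv2.INTER_CUBIC))
cv2.imwrite("pics/seat.png",np.hstack(A)); print(readout.read_state()["force"])
E
```

```text
time_s: 13.0
position: [0.6104, -0.2197, 0.2345]
tcp_rot: [[0.947, 0.322, 0.001], [0.322, -0.947, -0.001], [0.001, 0.001, -1.0]]
force: [-6.5, 2.5, 16.2]
opening: 0.314
grasp_force: 30.0
scene belly 349 [ 0.6145 -0.2236  0.0284]
side belly 209 [ 0.6087 -0.2175  0.0288]
[-5.90322969  3.53324132 16.374911  ]
```

View pics/seat.png

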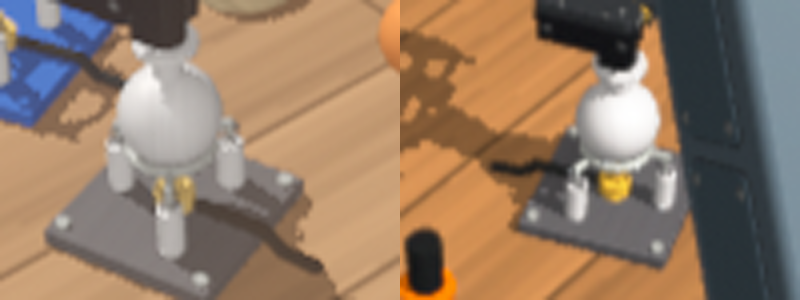

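The flask sits upright in the ring at crop (170,115) and (617,118), and the ring is down on the spring cups. In the last push the tool sank only 0.2 mm while the force rose to 16 N, so the ring is against its stop.

```bash
python3 -c "
from rig import bot; print(bot.hand_in())"
```

```text
the job is handed in; nothing more can be done
None
```

The job is handed in: the arm is still holding the round flask upright in the ring, pressed to the stop with about 16 N on the wrist; the hand-in returned no verdict, so I don't know the result.

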